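# Set and clamp the tray gauge

## Task

On the tray gauge with the red cam lever, slide the stop by its black post until it is level with the green clip on that gauge's rail. Then, with the stop there, flip the red lever over centre and right down so that it clamps the rod, and let go. Leave the blue lever on the other gauge open.

Things in the scene. Friction and masses are not known exactly. Their poses are not given: they have to be found in the camera images.
- red_jig: White gauge board, fixed, 330 x 150 x 12 mm, x -240 to 90. Origin: bench level, mid line; x along the rod away from the robot, y left, z up. Clamp block x 29 to 71, y +-18, top z 74. Red lever on it: hinge parallel to x at x 50, y 0, z 56; bar 95 long, 20 wide (x), 10 thick, swings in the plane x = 50 from the -y side over the top to the +y side. A like gauge with a blue lever is beside it.
- red_grip (a point): Grip point (z 85 mm) on the axis of the sliding stop's upright black post, 20 mm diameter, z 62 to 102. Under it a white plate 10 x 84 mm, top z 64, on a 14 mm steel rod through the clamp block. Slides only along the gauge's x, at y 0, from gauge x -40 to -130 mm; starts between -60 and -40. Moves at 1 to 2 N unclamped and stays where left.
- red_clip: Green clip 14 x 18 x 22 mm, fixed on the red gauge's side rail at gauge y 60 mm, x -115 to -80. Origin: centre of its underside, 26 mm above the bench; top at 48. Axes as the gauge's. The stop is level with it when the post's axis and the clip's centre have the same x in the gauge's axes.
- red_lever (a joint): Red cam lever's angle, rad. Starts open at 0 to 0.25; at 0 it leans 45 degrees from upright to the gauge's -y side (tip 67 mm to -y of the hinge and 67 above it). 0.785 is upright; 1.95 is over centre; 2.18 is its end stop, on the +y side, 10 degrees above level. Friction holds it where left; 1 N at its end moves it, 3 to 5 N from 1.4 to the centre as the cam bites (push along its arc).
- blue_lever (a joint): Angle of the other gauge's blue cam lever, rad, same form and sense. Open, 0 to 0.25, at the start and to be left open.

How it is judged:
On the way, in this order (a step that is already met when the one before it is completed fails the run):
1. the red gauge's stop is level with its green clip (within 12 mm) while the red lever is still open (x of red_grip in the frame of red_clip between -0.012 and 0.012 m and value of joint red_lever below 1.2 rad), for 0.2 s.
2. the red lever is over centre and down (value of joint red_lever above 2 rad), for 0.2 s.
At the end, for the whole second after the job is handed in: The red lever is down past centre (joint above 2.0 rad, within 10 degrees of its stop), the red gauge's stop is within 12 mm of level with its green clip along the gauge, and the blue lever is still open (below 0.6 rad) (x of red_grip in the frame of red_clip between -0.012 and 0.012 m and value of joint red_lever above 2 rad and value of joint blue_lever below 0.6 rad); the robot touches nothing.
It fails at once if the blue lever is swung (value of joint blue_lever above 0.6 rad).
It also fails if it takes over 43 s, if anything falls off the work surface, if the arm or the gripper's body presses on something with over 40 N, if the wrist force passes 120 N, or if a joint passes its speed limit or range.

## Robot

A 6-joint arm with a two-finger parallel gripper is mounted at the origin on the work surface. World frame = base frame: x ahead of the robot, y to its left, z up, the work surface at z = 0. Lengths are in m, angles in rad, forces in N, time in s.
With the tool pointing down it reaches from about 0.4 to 0.825 m from the base axis. Payload 7 kg.
Tool frame: the origin (TCP) lies between the finger pads; the fingertips stand 22 mm ahead of it and the grasp point (between the pads) lies 3 mm ahead of it; z points along the fingers, y is the direction in which the jaws open and shut (so a half turn about z gives the same grasp; the last joint's range is limited). The gripper opens to 88 mm and grips with 3 to 60 N. Pads are 19 mm wide; open, the fingers measure 130 mm over their backs; the gripper's body (78 mm by 193 mm) begins 47 mm behind the grasp point.
Start: joints at [1.448, 0.359, 0.012, 0, -1.224, -0.288], TCP at [0.27, 0.619, 0.213] pointing down, gripper open.
Joint ranges: [-3.07, 3.07], [-1.43, 2.12], [-1.02, 1.25], [-3.03, 1.67], [-3.05, -0], [-3.03, 3.03]. Speed limits (rad/s): [2.39, 2.39, 3.01, 3.14, 3.14, 3.14].

## Interface

Orientations are given as [roll, pitch, yaw] about the fixed x, y, z axes, in that order (R = Rz(yaw) Ry(pitch) Rx(roll)).
In Python, from station import * gives the robot as it stands. The module is installed in compiled form; this text tells all that it offers.
- The arm moves only by the tool move_arm, never from a script. Its argument "rows" is a list of rows, each an object with "delta_rot": the turn, a rotation vector about the world's x, y, z in degrees, a list of three; "delta_pos": the shift along the world's x, y, z in cm, a list of three; "hand": the finger opening in cm, from 0 to 8.76. A call has exactly 10 rows; each row shifts and turns the commanded pose from where the row before left it; what a row does not reach is not made up. A row lasts 1/10 s, in which the tool goes at most 50 mm and 8.59 degrees, less where a joint would pass 70% of its speed; a pose out of reach is approached as far as the arm can. A call is refused whole if a number of a shift passes 5 or a number of a turn 8.59, either way. A call with a gripper value outside its range is refused whole. The fingers move at their own pace and stop on an object; "force" is the grip in N (left out, the last holds). Time passes only in rows, so rows that do not move let the fingers close, or fill a call up. It gives the time, the measured TCP pose, the force and the opening at its end, in the units of the state.
- get_state(): the state, without advancing time (a new reading comes with each control period).
- grab_frame(name): name is "scene" or "top" or "wrist"; returns the picture (480x640x3 uint8, blue, green, red); there is no depth.
- camera_info(name): a dict with "camera_matrix" (3x3 intrinsics, pixels), "world_from_camera" (4x4, takes a point from camera to world coordinates); the wrist camera has in their place "T_tool_cam" (4x4, takes a point from camera to tool coordinates, whose origin is the TCP and whose axes are the flange's). Camera axes: x right, y down, z forward; pixel columns grow to the right and rows downward; lengths in m; the calibration is good to about 2 mm. The wrist camera is an equidistant fisheye: a pixel r from the principal point sees the ray r / f radians off the axis. A picture is of the moment at which its call begins: read the wrist's pose just before it. camera_info takes no time and is no camera call.
- job_done(): hands the job in, once; it reports no verdict.
The state is a dict: "t": time; "q": joint angles; "qd": joint speeds; "joint_efforts": joint torques, N m; "eef_pos": TCP position; "ee_rot": TCP orientation; "force": force on the tool from outside, world axes, zero at the start; "moment": the same for the moment, N m; "width": finger opening in m.
Only numpy, scipy, OpenCV 4.12 (cv2) and the standard library are available. Lean on these libraries where they do the work, as an engineer would, in place of code of your own. Each camera call takes 0.05 s, during which the arm holds its last target.

## Working session

There is one attempt and no reset: what is moved stays moved. The work goes in short steps, Python scripts to look and compute and a tool call to move; the robot and the scene stay as the last step left them, time stands still between calls to the robot, and variables do not carry over. Pictures are saved under pics/ and viewed, and the job is handed in when it is done.

Besides the shell and the picture viewer there is one more tool, called after "Emit:" by a JSON object that holds its "method" and its "body". move_arm: Moves the arm, as the interface text tells. Its arguments: {"type":"object","properties":{"rows":{"type":"array"},"force":{"type":"number"}},"required":["rows"]}

```bash
mkdir -p pics; python3 - <<'E'
from station import *
import cv2
s=get_state();print(s)
for n in("scene","top","wrist"):
    cv2.imwrite(f"pics/a_{n}.png",grab_frame(n));c=camera_info(n);print(n,c)
E
```

```text
{'t': 0.0, 'q': array([ 1.44808961e+00,  3.59398814e-01,  1.10863200e-02, -3.82332821e-04,
       -1.22409376e+00, -2.88093952e-01]), 'qd': array([ 8.12416673e-04,  9.09059498e-04,  5.68952800e-05,  2.46255784e-03,
       -3.08909650e-04,  6.38557505e-05]), 'joint_efforts': array([ 6.22399966e-04, -5.82716167e+01,  2.93058211e+01,  6.99704155e+00,
        7.15020869e-03, -1.42699992e-04]), 'eef_pos': array([0.269373  , 0.61837385, 0.21222114]), 'ee_rot': array([ 3.13994695e+00, -1.12864020e-04, -4.10930778e-01]), 'force': array([-0.60918114, -0.37593774,  0.0844966 ]), 'moment': array([-0.00204165,  0.00866686, -0.001296  ]), 'width': 0.08777685159237042}
scene {'camera_matrix': array([[452.71802731,   0.        , 323.73009505],
       [  0.        , 452.71802731, 232.96354639],
       [  0.        ,   0.        ,   1.        ]]), 'world_from_camera': array([[-0.23032303,  0.61903933, -0.75082728,  0.98444015],
       [ 0.97292403,  0.16174376, -0.1650993 ,  0.11065177],
       [ 0.01923867, -0.76852408, -0.63953156,  0.49444029],
       [ 0.        ,  0.        ,  0.        ,  1.   
[... 288 characters left out ...]
, -0.00296298,  0.01816397, -0.00555825],
       [-0.01798055, -0.05324454, -0.99841961,  0.8922074 ],
       [ 0.        ,  0.        ,  0.        ,  1.        ]])}
wrist {'camera_matrix': array([[371.64829954,   0.        , 322.90105872],
       [  0.        , 371.64829954, 237.93693791],
       [  0.        ,   0.        ,   1.        ]]), 'T_tool_cam': array([[ 6.75911832e-04, -9.54612509e-01, -2.97849795e-01,
         8.03956776e-02],
       [ 9.99998748e-01,  2.19159218e-04,  1.56689332e-03,
        -1.30725523e-03],
       [-1.43049943e-03, -2.97850482e-01,  9.54611462e-01,
        -1.71298741e-01],
       [ 0.00000000e+00,  0.00000000e+00,  0.00000000e+00,
         1.00000000e+00]])}
```

View pics/a_scene.png

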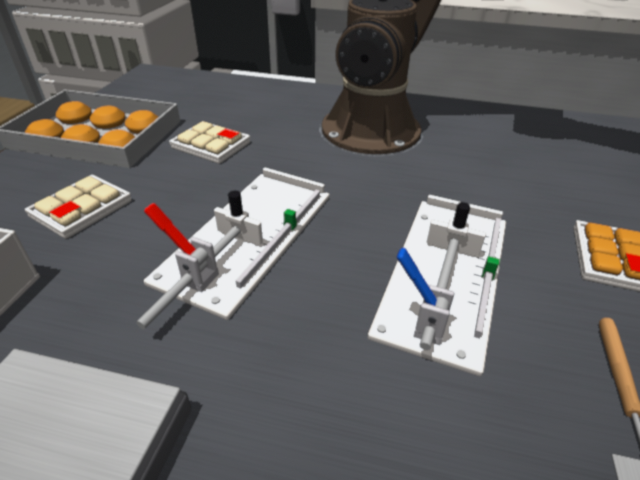

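View pics/a_top.png

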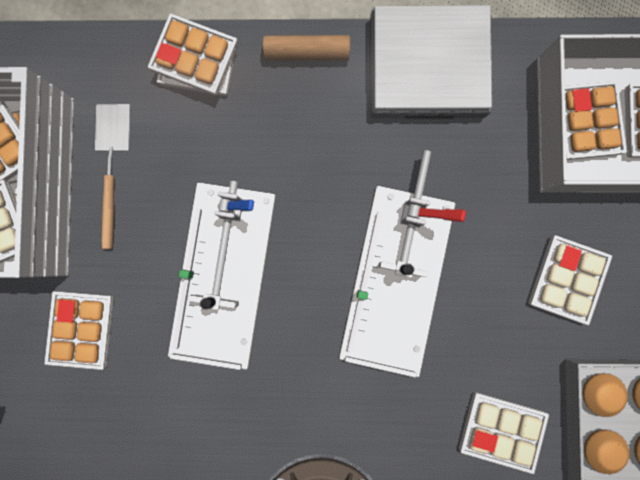

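View pics/a_wrist.png

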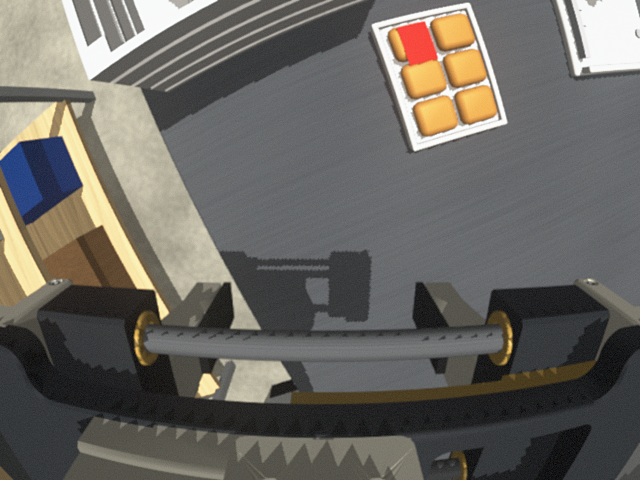

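The top view shows the red gauge on the right: red lever tip near (465,215), post near (407,269), clip at (362,295). The blue gauge is to its left. Next I'll measure these.

```bash
cat > h.py <<'E'
import cv2,numpy as np
from station import *
def ray(n,u,v):
    c=camera_info(n);K=c["camera_matrix"];T=c["world_from_camera"]
    d=T[:3,:3]@np.linalg.solve(K,[u,v,1.]);return T[:3,3],d
def onz(n,u,v,z):
    o,d=ray(n,u,v);return o+d*(z-o[2])/d[2]
def tri(u1,u2):
    (a,d),(b,e)=ray("top",*u1),ray("scene",*u2)
    s=np.linalg.lstsq(np.c_[d,-e],b-a,rcond=None)[0]
    p,q=a+s[0]*d,b+s[1]*e;return (p+q)/2,np.linalg.norm(p-q)
def blobs(m,amin=15):
    n,l,s,c=cv2.connectedComponentsWithStats(m.astype(np.uint8))
    return [(tuple(c[i].round(1)),s[i].tolist()) for i in range(1,n) if s[i][4]>=amin]
E
python3 - <<'E'
from h import *
for n in("top","scene"):
    im=cv2.imread(f"pics/a_{n}.png").astype(int);b,g,r=im[...,0],im[...,1],im[...,2]
    print(n,"green",blobs((g>r+40)&(g>b+40)))
    print("red",blobs((r>110)&(g<60)&(b<60),60))
    print("black",[x for x in blobs((im.max(2)<32),20) if x[1][4]<600])
im=cv2.imread("pics/a_top.png");w=(im.min(2)>175).astype(np.uint8)
w=cv2.morphologyEx(w,cv2.MORPH_CLOSE,np.ones((9,9)))
for c in cv2.findContours(w,0,2)[0]:
    if cv2.contourArea(c)>8000:
        R=cv2.minAreaRect(c);P=cv2.boxPoints(R);print(R)
        W=np.array([onz("top",*p,.012)[:2] for p in P]);print(P.round(1).tolist(),W.round(4).tolist(),np.linalg.norm(np.diff(W,axis=0),axis=1))
v=im[150:390,330:480];cv2.imwrite("pics/b.png",cv2.resize(v,None,fx=3.5,fy=2.5*1,interpolation=2)[:600])
v=cv2.imread("pics/a_scene.png")[160:330,130:340];cv2.imwrite("pics/c.png",cv2.resize(v,None,fx=3.5,fy=3.5,interpolation=2))
E
```

```text
top green [((np.float64(183.6), np.float64(273.6)), [179, 270, 11, 8, 68]), ((np.float64(362.4), np.float64(294.7)), [358, 291, 10, 8, 64])]
red [((np.float64(442.4), np.float64(213.9)), [419, 208, 45, 13, 344])]
black [((np.float64(211.8), np.float64(301.6)), [209, 298, 6, 9, 25])]
scene green [((np.float64(288.9), np.float64(214.8)), [284, 209, 11, 14, 99]), ((np.float64(491.6), np.float64(263.8)), [485, 257, 14, 16, 151])]
red [((np.float64(227.9), np.float64(133.4)), [219, 130, 18, 8, 84]), ((np.float64(64.5), np.float64(208.9)), [51, 202, 28, 15, 203]), ((np.float64(168.0), np.float64(227.3)), [144, 203, 51, 51, 763]), ((np.float64(633.5), np.float64(261.9)), [626, 254, 14, 18, 183])]
black [((np.float64(419.7), np.float64(30.0)), [410, 0, 30, 52, 179]), ((np.float64(397.6), np.float64(60.2)), [388, 38, 17, 43, 143]), ((np.float64(235.4), np.float64(203.6)), [229, 192, 13, 23, 205]), ((np.float64(460.8), np.float64(215.3)), [454, 204, 15, 23, 227])]
((221.6302490234375, 272.69677734375), (80.11561584472656, 184.98890686035156), 9.211027145385742)
[[167.3000030517578, 357.6000061
[... 426 characters left out ...]
00610351562], [418.29998779296875, 377.29998779296875]] [[0.2967, -0.0323], [0.7029, -0.1181], [0.6711, -0.2665], [0.2675, -0.1778]] [0.41521812 0.15172593 0.41321726]
((600.0, 109.0), (148.0, 78.0), 90.0)
[[561.0, 35.0], [639.0, 35.0], [639.0, 183.0], [561.0, 183.0]] [[0.9069, -0.4509], [0.9062, -0.5963], [0.6255, -0.5873], [0.6253, -0.4443]] [0.14541016 0.28085491 0.14301884]
((432.8184814453125, 56.03347396850586), (101.09583282470703, 114.54072570800781), 89.4791488647461)
[[375.1000061035156, 6.0], [489.6000061035156, 5.0], [490.5, 106.0999984741211], [376.0, 107.0999984741211]] [[0.9654, -0.1009], [0.966, -0.318], [0.7708, -0.3167], [0.7693, -0.1021]] [0.21705459 0.19520959 0.21455452]
```

View pics/b.png

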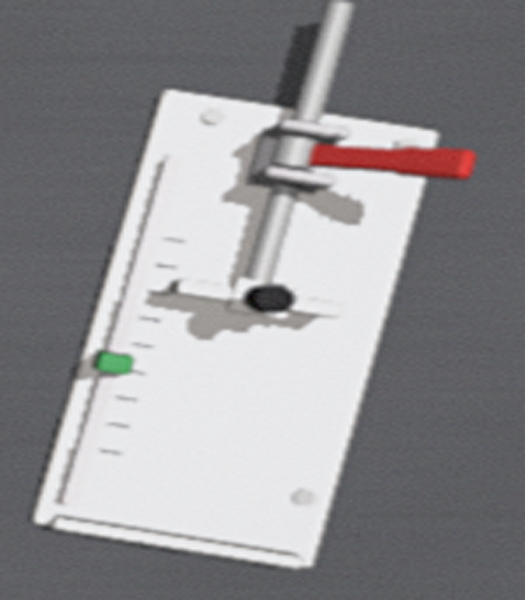

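View pics/c.png

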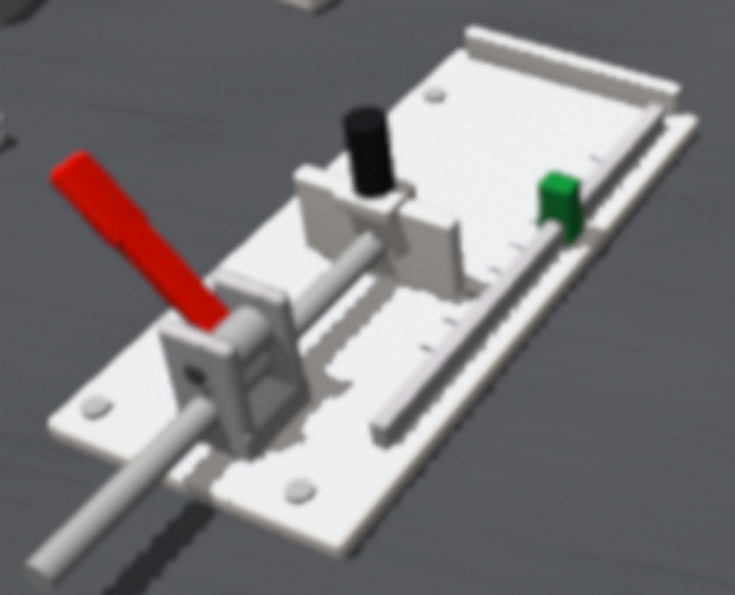

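```bash
cat >> h.py <<'E'
def frame():
    px=[(376.6,186.8),(455.7,204),(419.1,376.8),(340.9,358)]
    W=np.array([onz("top",*p,.012)[:2] for p in px])
    G=np.array([(.09,.075),(.09,-.075),(-.24,-.075),(-.24,.075)])
    a=G-G.mean(0);b=W-W.mean(0)
    yaw=np.arctan2((a[:,0]*b[:,1]-a[:,1]*b[:,0]).sum(),(a*b).sum())
    R=np.array([[np.cos(yaw),-np.sin(yaw)],[np.sin(yaw),np.cos(yaw)]])
    t=W.mean(0)-R@G.mean(0);return yaw,R,t,W
E
python3 - <<'E'
from h import *
yaw,R,t,W=frame();G=np.array([(.09,.075),(.09,-.075),(-.24,-.075),(-.24,.075)])
print("yaw",np.degrees(yaw),t,"res",(W-(G@R.T+t)).round(4).tolist())
loc=lambda p:(R.T@(np.array(p[:2])-t)).round(4)
cl,e=tri((362.4,294.7),(288.9,214.8));print("clip tri",cl,e,loc(cl))
p=onz("top",362.4,294.7,.044);print("clip top",p,loc(p))
# scene: clip top centre c.png (560,181)->
p=onz("scene",130+560/3.5,160+181/3.5,.048);print("clip scene top",loc(p))
p=onz("scene",130+367/3.5,160+115/3.5,.102);print("post scene top",p,loc(p))
p=onz("top",407.1,269.2,.098);print("post top",p,loc(p))
tip,e=tri((330+473/3.5,150+163/2.5),(130+70/3.5,160+165/3.5));print("tip",tip,e,loc(tip))
for g in [(-.05,0),(50e-3,0),(.05,-.067),(.05,.094)]: print(g,(R@g+t).round(4))
E
```

```text
yaw -12.236621033795695 [ 0.51668291 -0.15789727] res [[-0.0026, 0.0009], [-0.0029, 0.0008], [0.0022, 0.0011], [0.0033, -0.0028]]
clip tri [ 0.41868075 -0.07361448  0.03893441] 0.0005968150073246986 [-0.1136  0.0616]
clip top [ 0.41906065 -0.07349747  0.044     ] [-0.1133  0.0618]
clip scene top [-0.1116  0.0654]
post scene top [ 0.46562956 -0.14206481  0.102     ] [-0.0532  0.0047]
post top [ 0.46499975 -0.14367617  0.098     ] [-0.0535  0.0029]
tip [ 0.55203236 -0.23191484  0.12054139] 0.005328896116568011 [ 0.0502 -0.0648]
(-0.05, 0) [ 0.4678 -0.1473]
(0.05, 0) [ 0.5655 -0.1685]
(0.05, -0.067) [ 0.5513 -0.234 ]
(0.05, 0.094) [ 0.5855 -0.0766]
```

Two views agree on the clip at gauge x ≈ -0.113 and the post at ≈ -0.053, so the stop has to move about -59 mm. I'll travel to the post now, turning the jaws onto the gauge's y axis.

Emit:
{"method": "move_arm", "body": {"rows": [{"delta_pos": [0, -5, 0], "delta_rot": [0, 0, 5.6], "hand": 8.76}, {"delta_pos": [0, -5, 0], "delta_rot": [0, 0, 5.7], "hand": 8.76}, {"delta_pos": [0, -5, 0], "delta_rot": [0, 0, 0], "hand": 8.76}, {"delta_pos": [2, -4.5, 0], "delta_rot": [0, 0, 0], "hand": 8.76}, {"delta_pos": [2, -4.5, 0], "delta_rot": [0, 0, 0], "hand": 8.76}, {"delta_pos": [2, -4.5, 0], "delta_rot": [0, 0, 0], "hand": 8.76}, {"delta_pos": [2, -4.5, 0], "delta_rot": [0, 0, 0], "hand": 8.76}, {"delta_pos": [2, -4.5, 0], "delta_rot": [0, 0, 0], "hand": 8.76}, {"delta_pos": [2, -4.5, 0], "delta_rot": [0, 0, 0], "hand": 8.76}, {"delta_pos": [2, -4.5, 0], "delta_rot": [0, 0, 0], "hand": 8.76}]}}

```text
t: 1.15
eef_pos: [0.4098, 0.1519, 0.2134]
ee_rot: [-3.141, -0.0, -0.213]
force: [0.5, 0.3, 0.2]
width: 0.0873
```

Emit:
{"method": "move_arm", "body": {"rows": [{"delta_pos": [0.8, -4.2, 0], "delta_rot": [0, 0, 0], "hand": 8.76}, {"delta_pos": [0.8, -4.2, 0], "delta_rot": [0, 0, 0], "hand": 8.76}, {"delta_pos": [0.8, -4.2, 0], "delta_rot": [0, 0, 0], "hand": 8.76}, {"delta_pos": [0.8, -4.2, 0], "delta_rot": [0, 0, 0], "hand": 8.76}, {"delta_pos": [0.8, -4.2, 0], "delta_rot": [0, 0, 0], "hand": 8.76}, {"delta_pos": [0.8, -4.2, 0], "delta_rot": [0, 0, 0], "hand": 8.76}, {"delta_pos": [0.7, -4.2, 0], "delta_rot": [0, 0, 0], "hand": 8.76}, {"delta_pos": [0, 0, -2], "delta_rot": [0, 0, 0], "hand": 8.76}, {"delta_pos": [0, 0, -2], "delta_rot": [0, 0, 0], "hand": 8.76}, {"delta_pos": [0, 0, -2], "delta_rot": [0, 0, 0], "hand": 8.76}]}}

```text
t: 2.15
eef_pos: [0.4642, -0.1409, 0.1523]
ee_rot: [-3.141, 0.0, -0.215]
force: [0.0, 0.5, 0.2]
width: 0.0876
```

```bash
python3 - <<'E'
from h import *
s=get_state();print(s["eef_pos"],s["t"])
for n in("scene","wrist"): cv2.imwrite(f"pics/d_{n}.png",grab_frame(n))
E
```

```text
[ 0.46424421 -0.14086793  0.15231677] 2.15
```

View pics/d_scene.png

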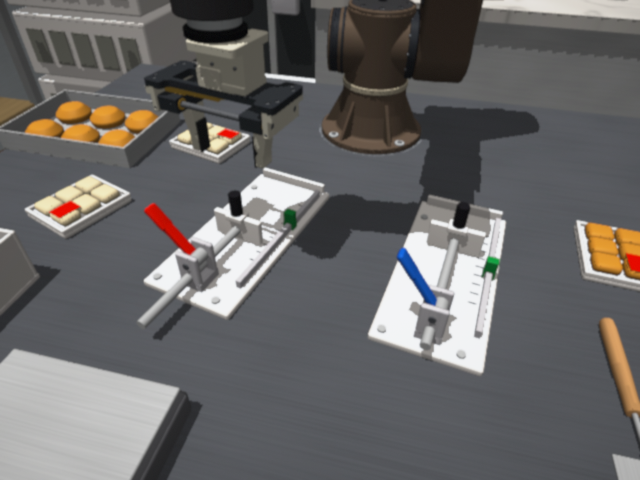

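View pics/d_wrist.png

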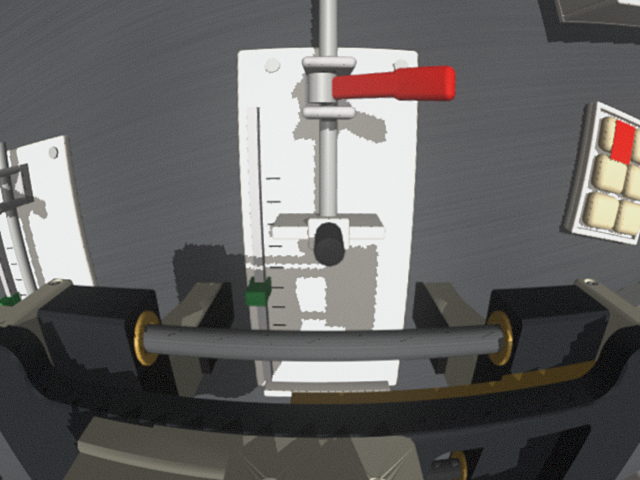

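```bash
cat >> h.py <<'E'
def wray(u,v,pos,rot):
    from scipy.spatial.transform import Rotation as Ro
    c=camera_info("wrist");K=c["camera_matrix"];T=c["T_tool_cam"]
    x,y=u-K[0,2],v-K[1,2];r=np.hypot(x,y);th=r/K[0,0]
    d=np.array([np.sin(th)*x/r,np.sin(th)*y/r,np.cos(th)])
    R=Ro.from_euler("xyz",rot).as_matrix();return R@T[:3,3]+pos,R@T[:3,:3]@d
def wz(u,v,z,s):
    o,d=wray(u,v,s["eef_pos"],s["ee_rot"]);return o+d*(z-o[2])/d[2]
def proj(n,p):
    c=camera_info(n);q=np.linalg.inv(c["world_from_camera"])@np.r_[p,1];k=c["camera_matrix"]@q[:3];return k[:2]/k[2]
E
python3 - <<'E'
from h import *
s=get_state();yaw,R,t,W=frame()
loc=lambda p:(R.T@(np.array(p[:2])-t)).round(4)
for nm,u,v,z in[("post",328,230,.102),("clip",258,284,.048),("levtip",455,83,.12),("TL",240,51,.012),("TR",417,53,.012),("BR",397,386,.012)]:
    p=wz(u,v,z,s);print(nm,p.round(4),loc(p))
print(proj("scene",s["eef_pos"]),proj("scene",s["eef_pos"]-[0,0,.022]),proj("scene",[.465,-.143,.102]))
E
```

```text
post [ 0.4785 -0.1461  0.102 ] [-0.0398  0.0035]
clip [ 0.4301 -0.0782  0.048 ] [-0.1015  0.0595]
levtip [ 0.552  -0.2335  0.12  ] [ 0.0506 -0.0664]
TL [ 0.6192 -0.1035  0.012 ] [0.0887 0.0749]
TR [ 0.5871 -0.2467  0.012 ] [ 0.0877 -0.0719]
BR [ 0.2644 -0.1788  0.012 ] [-0.2421 -0.0739]
[233.19610382 163.98762162] [234.81791116 176.91327652] [234.43167549 192.53531721]
```

```bash
python3 - <<'E'
import cv2
v=cv2.imread("pics/d_wrist.png")[190:330,230:400];cv2.imwrite("pics/e.png",cv2.resize(v,None,fx=4,fy=4,interpolation=2))
E
```

```text
(no output)
```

View pics/e.png

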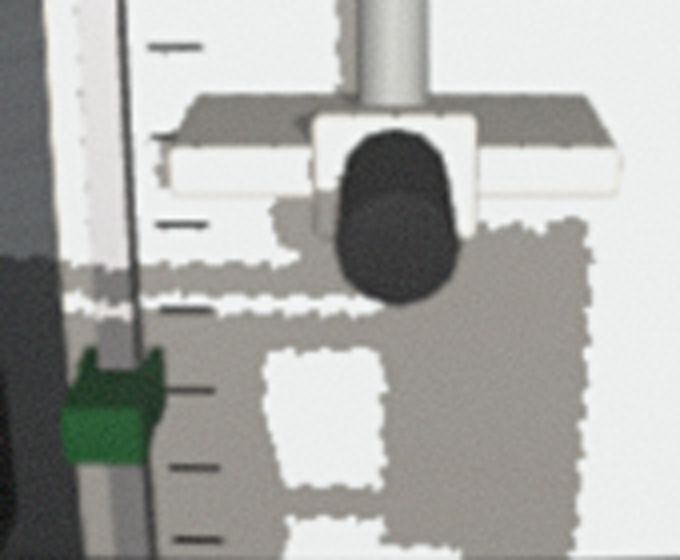

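```bash
python3 - <<'E'
from h import *
s=get_state();yaw,R,t,W=frame()
loc=lambda p:(R.T@(np.array(p[:2])-t)).round(4)
for nm,u,v,z in[("post",329.2,251.5,.102),("clip",256,298.7,.048)]:
    p=wz(u,v,z,s);print(nm,p.round(4),loc(p))
print(s["eef_pos"],s["ee_rot"])
E
```

```text
post [ 0.4646 -0.1439  0.102 ] [-0.0539  0.0027]
clip [ 0.4174 -0.0728  0.048 ] [-0.1151  0.0622]
[ 0.46248359 -0.14037484  0.15067312] [ 3.14073327  0.00494776 -0.21465512]
```

The wrist view confirms the post at (0.4646, -0.144), with its top at pixel (329,251), and the clip at gauge x -0.115. Now I'll descend and grip lightly.

Emit:
{"method": "move_arm", "body": {"rows": [{"delta_pos": [0.1, -0.3, -2], "delta_rot": [0, 0, 0], "hand": 8.76}, {"delta_pos": [0, 0, -2], "delta_rot": [0, 0, 0], "hand": 8.76}, {"delta_pos": [0, 0, -2.1], "delta_rot": [0, 0, 0], "hand": 8.76}, {"delta_pos": [0, 0, 0], "delta_rot": [0, 0, 0], "hand": 1}, {"delta_pos": [0, 0, 0], "delta_rot": [0, 0, 0], "hand": 1}, {"delta_pos": [0, 0, 0], "delta_rot": [0, 0, 0], "hand": 1}, {"delta_pos": [0, 0, 0], "delta_rot": [0, 0, 0], "hand": 1}, {"delta_pos": [0, 0, 0], "delta_rot": [0, 0, 0], "hand": 1}, {"delta_pos": [0, 0, 0], "delta_rot": [0, 0, 0], "hand": 1}, {"delta_pos": [0, 0, 0], "delta_rot": [0, 0, 0], "hand": 1}], "force": 12}}

```text
t: 3.25
eef_pos: [0.4657, -0.1432, 0.0924]
ee_rot: [-3.142, -0.0, -0.214]
force: [-0.1, -0.1, -0.1]
width: 0.0372
```

Emit:
{"method": "move_arm", "body": {"rows": [{"delta_pos": [0, 0, 0], "delta_rot": [0, 0, 0], "hand": 1}, {"delta_pos": [0, 0, 0], "delta_rot": [0, 0, 0], "hand": 1}, {"delta_pos": [0, 0, 0], "delta_rot": [0, 0, 0], "hand": 1}, {"delta_pos": [0, 0, 0], "delta_rot": [0, 0, 0], "hand": 1}, {"delta_pos": [0, 0, 0], "delta_rot": [0, 0, 0], "hand": 1}, {"delta_pos": [-0.5, 0.1, 0], "delta_rot": [0, 0, 0], "hand": 1}, {"delta_pos": [-1, 0.22, 0], "delta_rot": [0, 0, 0], "hand": 1}, {"delta_pos": [-1, 0.22, 0], "delta_rot": [0, 0, 0], "hand": 1}, {"delta_pos": [-1, 0.22, 0], "delta_rot": [0, 0, 0], "hand": 1}, {"delta_pos": [-1, 0.22, 0], "delta_rot": [0, 0, 0], "hand": 1}]}}

```text
t: 4.25
eef_pos: [0.4194, -0.1332, 0.0922]
ee_rot: [-3.142, -0.0, -0.213]
force: [-0.1, -0.2, 0.2]
width: 0.0099
```

Width 0.0099 is narrower than the 20 mm post, so the fingers aren't holding it. I'll look.

```bash
python3 - <<'E'
from h import *
s=get_state();print(s["eef_pos"],s["t"],s["width"])
for n in("scene","wrist"):cv2.imwrite(f"pics/f_{n}.png",grab_frame(n))
v=cv2.imread("pics/f_scene.png")[60:330,100:400];cv2.imwrite("pics/f2.png",cv2.resize(v,None,fx=2.2,fy=2.2,interpolation=2))
E
```

```text
[ 0.4194035  -0.13317505  0.0922211 ] 4.25 0.00994866637589258
```

View pics/f2.png

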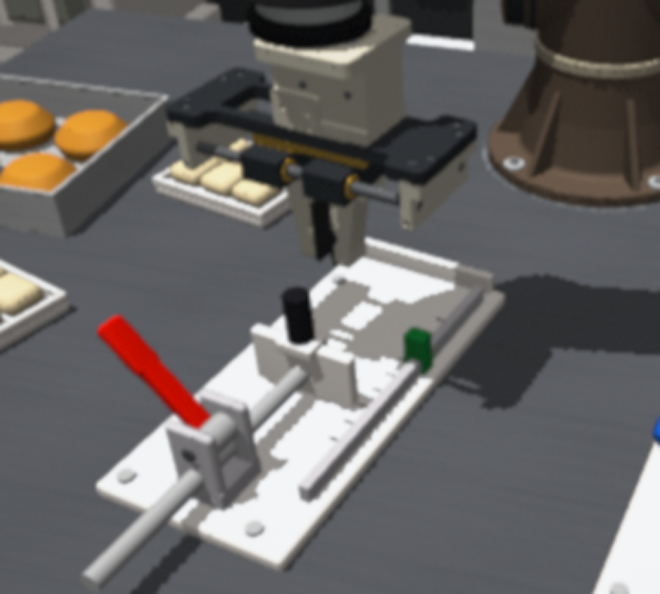

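View pics/f_wrist.png

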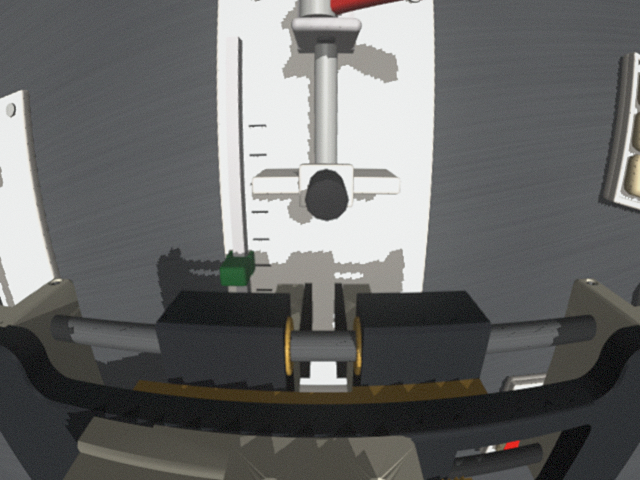

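```bash
cat >>h.py <<'E'
def wproj(pt):
    c=camera_info("wrist");K=c["camera_matrix"];q=np.linalg.inv(c["T_tool_cam"])@np.r_[pt,1]
    th=np.arctan2(np.hypot(q[0],q[1]),q[2]);r=K[0,0]*th/np.hypot(q[0],q[1]);return K[0,2]+r*q[0],K[1,2]+r*q[1]
E
python3 - <<'E'
from h import *
s=get_state()
for z in (-.05,0,.003,.022):print(z,wproj([0,0,z]),wproj([0,.005,z]),wproj([.01,0,z]))
for z in (-.05,0,.022):
  for dx in(0,):print(z,proj("scene",s["eef_pos"]+[dx,0,-z]))
c=camera_info("scene");o=c["world_from_camera"][:3,3]
yaw,R,t,W=frame()
# fingertip bottom near-edge in scene pixel (252,180)
o,d=ray("scene",100+335/2.2,60+262/2.2)
for z in(.05,.07,.09,.1,.12,.15):
    p=o+d*(z-o[2])/d[2];print(p.round(3),(R.T@(p[:2]-t)).round(3))
v=cv2.imread("pics/f_wrist.png")[260:400,230:420];cv2.imwrite("pics/g.png",cv2.resize(v,None,fx=4,fy=4,interpolation=2))
E
```

```text
-0.05 (np.float64(325.82547376949236), np.float64(343.5254104547896)) (np.float64(338.7452941566199), np.float64(343.46308829695715)) (np.float64(325.9383689717413), np.float64(321.46692865130916))
0 (np.float64(325.0069060965632), np.float64(288.9875491119959)) (np.float64(334.8477340188768), np.float64(288.9714259449006)) (np.float64(325.06239121516086), np.float64(270.83475736814864))
0.003 (np.float64(324.9693313991504), np.float64(286.514506177514)) (np.float64(334.66810954015824), np.float64(286.49975690449884)) (np.float64(325.02282264600785), np.float64(268.5742471930821))
0.022 (np.float64(324.75340351131587), np.float64(272.35262121848234)) (np.float64(333.63470969224045), np.float64(272.3446764177367)) (np.float64(324.79640210716497), np.float64(255.68178811299396))
-0.05 [249.1098058  154.97920674]
0 [251.81152387 182.5278884 ]
0.022 [252.925914   193.89102032]
[ 0.349 -0.162  0.05 ] [-0.163 -0.039]
[ 0.377 -0.15   0.07 ] [-0.138 -0.021]
[ 0.406 -0.137  0.09 ] [-0.112 -0.003]
[ 0.42  -0.131  0.1  ] [-0.1    0.006]
[ 0.449 -0.119  0.12 ] [-0.074  0.024]
[ 0.492 -0.101  0.15 ] [-0.036  0.051]
```

View pics/g.png

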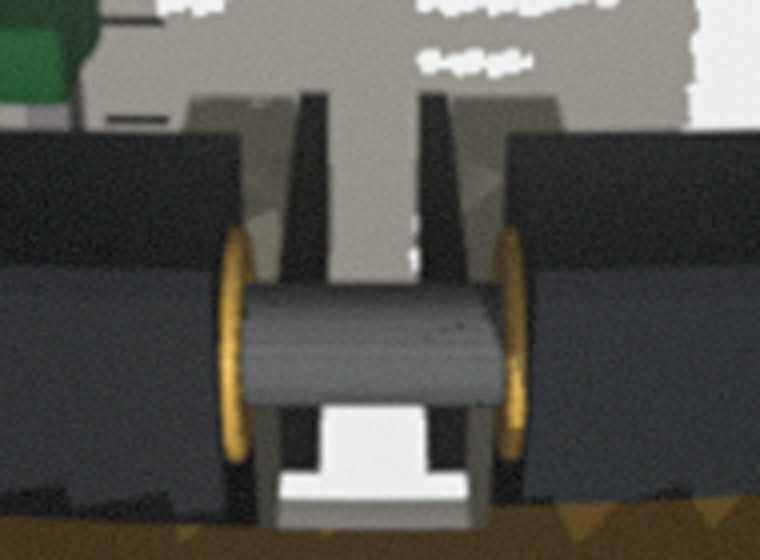

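The fingertips in both views sit higher than the stated 22 mm ahead of the TCP, so they passed over the post. I'll measure the actual tip offset in two pictures.

```bash
python3 - <<'E'
from h import *
for z in(.022,.01,0,-.005,-.01,-.015,-.02,-.025,-.03):
    f=lambda x,y:np.round(wproj([x,y,z]),1).tolist()
    print(z,f(.0095,-.0439),f(.0095,.0439),f(.0095,-.005),f(.0095,.005))
a=cv2.imread("pics/a_wrist.png")[260:400,180:460];cv2.imwrite("pics/i.png",cv2.resize(a,None,fx=2.8,fy=2.8,interpolation=2))
# tip height in scene, pixel of finger bottoms in d_scene
a=cv2.imread("pics/d_scene.png")[60:220,140:320];cv2.imwrite("pics/j.png",cv2.resize(a,None,fx=3.6,fy=3.6,interpolation=2))
E
```

```text
0.022 [246.6, 256.3] [402.8, 256.3] [315.8, 256.5] [333.8, 256.5]
0.01 [242.3, 264.0] [407.3, 264.0] [315.4, 264.4] [334.5, 264.4]
0 [238.4, 271.2] [411.4, 271.1] [315.0, 271.8] [335.1, 271.8]
-0.005 [236.3, 275.0] [413.6, 275.0] [314.8, 275.7] [335.4, 275.7]
-0.01 [234.1, 279.0] [415.9, 279.0] [314.6, 279.8] [335.8, 279.8]
-0.015 [231.9, 283.3] [418.3, 283.2] [314.4, 284.2] [336.1, 284.2]
-0.02 [229.4, 287.7] [420.9, 287.7] [314.2, 288.8] [336.5, 288.8]
-0.025 [226.9, 292.4] [423.5, 292.3] [314.0, 293.7] [336.9, 293.7]
-0.03 [224.3, 297.4] [426.3, 297.3] [313.7, 298.8] [337.3, 298.8]
```

View pics/i.png

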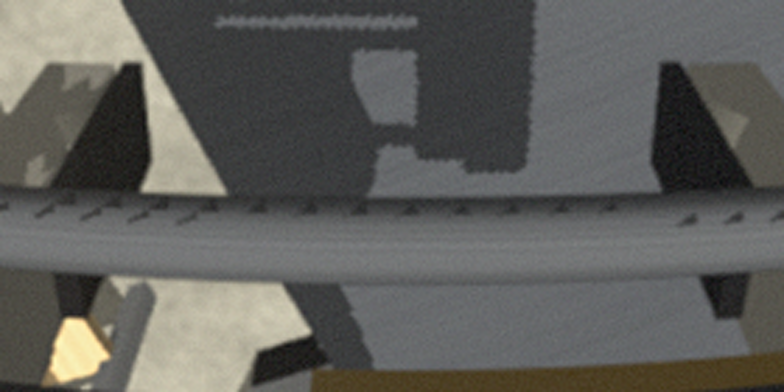

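View pics/j.png

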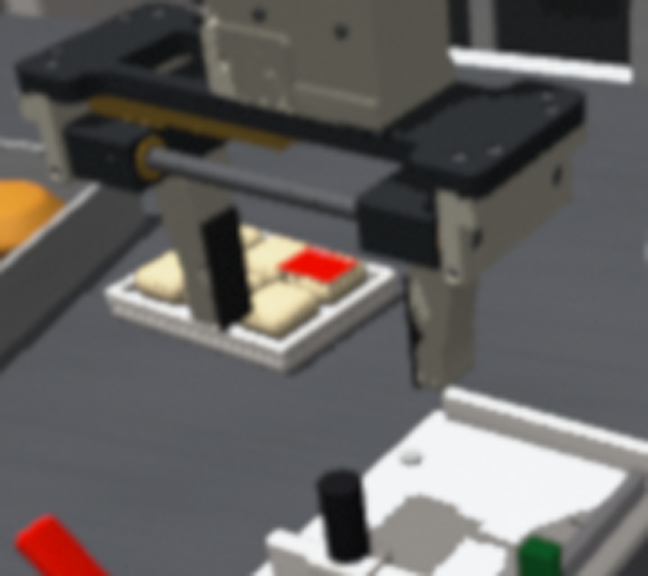

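```bash
python3 - <<'E'
from h import *
e=np.array([.4635,-.1409,.1518]);ya=-.2145
tx=np.array([np.cos(ya),np.sin(ya),0]);ty=np.array([np.sin(ya),-np.cos(ya),0]);tz=np.array([0,0,-1.])
# outer +x corner of each finger, pads inner at .0438
for z in(.022,-.014,-.02):
  print(z,[proj("scene",e+.0095*tx+y*ty+z*tz).round(1).tolist() for y in(.0438,.055,-.0438,-.055)])
print("seen: -y finger inner corner",140+218/3.6,60+327/3.6," +y finger inner ",140+415/3.6,60+385/3.6)
E
```

```text
0.022 [[205.8, 172.3], [199.7, 170.5], [256.1, 187.5], [262.8, 189.5]]
-0.014 [[202.1, 150.9], [195.8, 149.1], [254.1, 165.7], [261.1, 167.6]]
-0.02 [[201.5, 147.2], [195.1, 145.4], [253.7, 161.9], [260.8, 163.8]]
seen: -y finger inner corner 200.55555555555554 150.83333333333331  +y finger inner  255.27777777777777 166.94444444444446
```

Both views agree that the fingertips are 14 mm behind the reported TCP, 36 mm short of the stated 22 mm ahead. From here I'll use tip z = reported z + 0.014. I'm reopening above the post and going lower.

Emit:
{"method": "move_arm", "body": {"rows": [{"delta_pos": [0, 0, 2], "delta_rot": [0, 0, 0], "hand": 8}, {"delta_pos": [1.5, -0.35, 0], "delta_rot": [0, 0, 0], "hand": 8}, {"delta_pos": [1.5, -0.35, 0], "delta_rot": [0, 0, 0], "hand": 8}, {"delta_pos": [1.5, -0.35, 0], "delta_rot": [0, 0, 0], "hand": 8}, {"delta_pos": [0, 0, 0], "delta_rot": [0, 0, 0], "hand": 8}, {"delta_pos": [0, 0, 0], "delta_rot": [0, 0, 0], "hand": 8}, {"delta_pos": [0, 0, 0], "delta_rot": [0, 0, 0], "hand": 8}, {"delta_pos": [0, 0, 0], "delta_rot": [0, 0, 0], "hand": 8}, {"delta_pos": [0, 0, 0], "delta_rot": [0, 0, 0], "hand": 8}, {"delta_pos": [0, 0, 0], "delta_rot": [0, 0, 0], "hand": 8}]}}

```text
t: 5.35
eef_pos: [0.4654, -0.1438, 0.1123]
ee_rot: [-3.141, -0.0, -0.213]
force: [-0.7, -0.4, 0.4]
width: 0.0793
```

Emit:
{"method": "move_arm", "body": {"rows": [{"delta_pos": [-0.1, 0, -2], "delta_rot": [0, 0, 0], "hand": 8}, {"delta_pos": [0, 0, -2], "delta_rot": [0, 0, 0], "hand": 8}, {"delta_pos": [0, 0, -1.5], "delta_rot": [0, 0, 0], "hand": 1}, {"delta_pos": [0, 0, 0], "delta_rot": [0, 0, 0], "hand": 1}, {"delta_pos": [0, 0, 0], "delta_rot": [0, 0, 0], "hand": 1}, {"delta_pos": [0, 0, 0], "delta_rot": [0, 0, 0], "hand": 1}, {"delta_pos": [0, 0, 0], "delta_rot": [0, 0, 0], "hand": 1}, {"delta_pos": [0, 0, 0], "delta_rot": [0, 0, 0], "hand": 1}, {"delta_pos": [0, 0, 0], "delta_rot": [0, 0, 0], "hand": 1}, {"delta_pos": [0, 0, 0], "delta_rot": [0, 0, 0], "hand": 1}], "force": 12}}

```text
t: 6.35
eef_pos: [0.4647, -0.1439, 0.0574]
ee_rot: [-3.142, -0.0, -0.214]
force: [0.2, -2.0, -0.3]
width: 0.0218
```

Emit:
{"method": "move_arm", "body": {"rows": [{"delta_pos": [0, 0, 0], "delta_rot": [0, 0, 0], "hand": 1}, {"delta_pos": [0, 0, 0], "delta_rot": [0, 0, 0], "hand": 1}, {"delta_pos": [0, 0, 0], "delta_rot": [0, 0, 0], "hand": 1}, {"delta_pos": [0, 0, 0], "delta_rot": [0, 0, 0], "hand": 1}, {"delta_pos": [0, 0, 0], "delta_rot": [0, 0, 0], "hand": 1}, {"delta_pos": [0, 0, 0], "delta_rot": [0, 0, 0], "hand": 1}, {"delta_pos": [0, 0, 0], "delta_rot": [0, 0, 0], "hand": 1}, {"delta_pos": [0, 0, 0], "delta_rot": [0, 0, 0], "hand": 1}, {"delta_pos": [0, 0, 0], "delta_rot": [0, 0, 0], "hand": 1}, {"delta_pos": [0, 0, 0], "delta_rot": [0, 0, 0], "hand": 1}]}}

```text
t: 7.35
eef_pos: [0.4641, -0.1447, 0.0574]
ee_rot: [3.14, 0.001, -0.213]
force: [-1.3, -5.0, 1.6]
width: 0.0196
```

The width of 19.6 mm means the post is held. Sliding 60 mm along the gauge.

Emit:
{"method": "move_arm", "body": {"rows": [{"delta_pos": [-0.5, 0.11, 0], "delta_rot": [0, 0, 0], "hand": 1}, {"delta_pos": [-0.7, 0.15, 0], "delta_rot": [0, 0, 0], "hand": 1}, {"delta_pos": [-0.7, 0.15, 0], "delta_rot": [0, 0, 0], "hand": 1}, {"delta_pos": [-0.7, 0.15, 0], "delta_rot": [0, 0, 0], "hand": 1}, {"delta_pos": [-0.7, 0.15, 0], "delta_rot": [0, 0, 0], "hand": 1}, {"delta_pos": [-0.7, 0.15, 0], "delta_rot": [0, 0, 0], "hand": 1}, {"delta_pos": [-0.7, 0.15, 0], "delta_rot": [0, 0, 0], "hand": 1}, {"delta_pos": [-0.7, 0.15, 0], "delta_rot": [0, 0, 0], "hand": 1}, {"delta_pos": [-0.5, 0.11, 0], "delta_rot": [0, 0, 0], "hand": 1}, {"delta_pos": [0, 0, 0], "delta_rot": [0, 0, 0], "hand": 1}]}}

```text
t: 8.35
eef_pos: [0.4045, -0.1317, 0.0573]
ee_rot: [3.141, 0.001, -0.213]
force: [-1.1, -5.3, 1.8]
width: 0.0199
```

```bash
python3 - <<'E'
from h import *
s=get_state();print(s["eef_pos"],s["t"],s["width"])
w=grab_frame("scene");cv2.imwrite("pics/k_scene.png",w)
cv2.imwrite("pics/k_wrist.png",grab_frame("wrist"))
E
```

```text
[ 0.40450086 -0.13166924  0.05733647] 8.35 0.01989416363921249
```

View pics/k_scene.png

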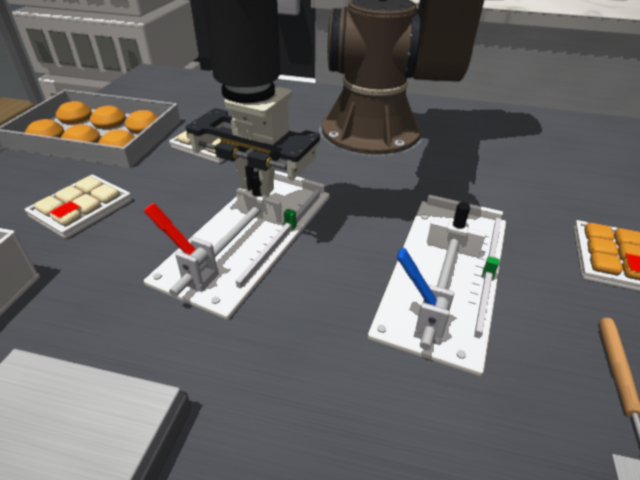

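View pics/k_wrist.png

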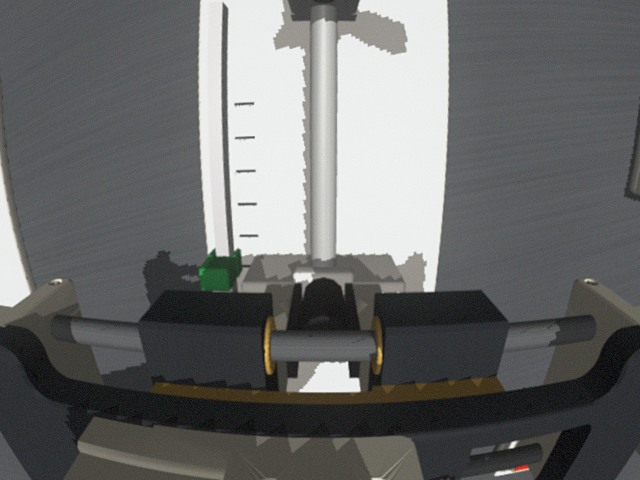

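The stop followed the hand and sits beside the clip. By the arm it is at gauge x -0.115, against -0.112 to -0.115 measured for the clip. I'll release and lift.

Emit:
{"method": "move_arm", "body": {"rows": [{"delta_pos": [0, 0, 0], "delta_rot": [0, 0, 0], "hand": 5}, {"delta_pos": [0, 0, 0], "delta_rot": [0, 0, 0], "hand": 5}, {"delta_pos": [0, 0, 0], "delta_rot": [0, 0, 0], "hand": 5}, {"delta_pos": [0, 0, 0], "delta_rot": [0, 0, 0], "hand": 5}, {"delta_pos": [0, 0, 0], "delta_rot": [0, 0, 0], "hand": 5}, {"delta_pos": [0, 0, 2], "delta_rot": [0, 0, 0], "hand": 5}, {"delta_pos": [0, 0, 3], "delta_rot": [0, 0, 0], "hand": 5}, {"delta_pos": [0, 0, 3], "delta_rot": [0, 0, 0], "hand": 0}, {"delta_pos": [0, 0, 2], "delta_rot": [0, 0, 0], "hand": 0}, {"delta_pos": [0, 0, 0], "delta_rot": [0, 0, 0], "hand": 0}]}}

```text
t: 9.45
eef_pos: [0.4075, -0.1311, 0.16]
ee_rot: [-3.14, -0.005, -0.213]
force: [0.8, 0.5, -0.7]
width: 0.0311
```

```bash
python3 - <<'E'
from h import *
s=get_state();print(s["eef_pos"],s["t"],s["width"])
w=grab_frame("wrist");cv2.imwrite("pics/l_wrist.png",w)
cv2.imwrite("pics/l.png",cv2.resize(w[120:330,150:420],None,fx=2.8,fy=2.8,interpolation=2))
w=grab_frame("scene");cv2.imwrite("pics/l_scene.png",w)
E
```

```text
[ 0.40752092 -0.13110968  0.15999607] 9.45 0.031056976388568146
```

View pics/l.png

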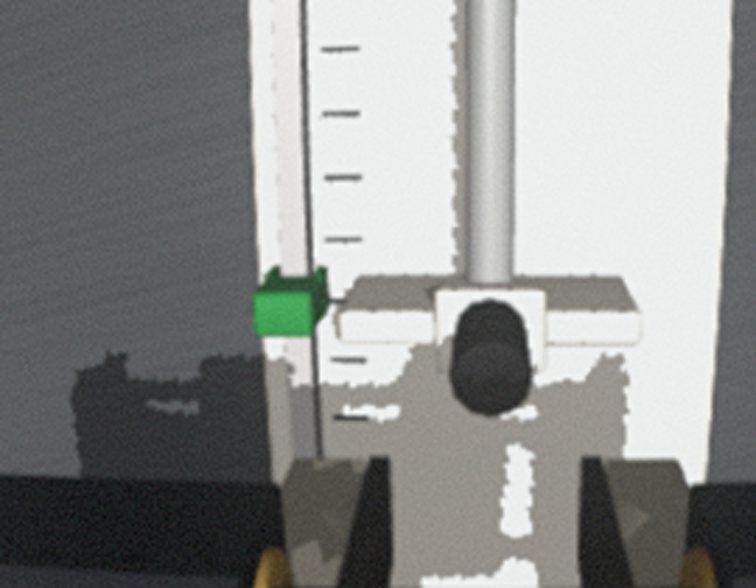

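```bash
python3 - <<'E'
from h import *
s=get_state();yaw,R,t,W=frame()
loc=lambda p:(R.T@(np.array(p[:2])-t)).round(4)
for nm,u,v,z in[("post",325,255.7,.102),("clip",251.8,231.8,.048)]:
    p=wz(u,v,z,s);print(nm,p.round(4),loc(p))
E
```

```text
post [ 0.4035 -0.1309  0.102 ] [-0.1164  0.0024]
clip [ 0.4161 -0.0743  0.048 ] [-0.116   0.0603]
```

The post and clip are level to within 0.4 mm in this view. Next I'll go to the -y side of the red lever, hand closed.

Emit:
{"method": "move_arm", "body": {"rows": [{"delta_pos": [2, -3, 0], "delta_rot": [0, 0, 0], "hand": 0}, {"delta_pos": [2, -3, 0], "delta_rot": [0, 0, 0], "hand": 0}, {"delta_pos": [3, -3, 0], "delta_rot": [0, 0, 0], "hand": 0}, {"delta_pos": [3, -3, 0], "delta_rot": [0, 0, 0], "hand": 0}, {"delta_pos": [3.7, -2, 0], "delta_rot": [0, 0, 0], "hand": 0}, {"delta_pos": [0, 0, -3], "delta_rot": [0, 0, 0], "hand": 0}, {"delta_pos": [0, 0, -3], "delta_rot": [0, 0, 0], "hand": 0}, {"delta_pos": [0, 0, -0.8], "delta_rot": [0, 0, 0], "hand": 0}, {"delta_pos": [0, 0, 0], "delta_rot": [0, 0, 0], "hand": 0}, {"delta_pos": [0, 0, 0], "delta_rot": [0, 0, 0], "hand": 0}]}}

```text
t: 10.55
eef_pos: [0.543, -0.2713, 0.09]
ee_rot: [3.141, -0.001, -0.213]
force: [-0.6, 1.0, 0.4]
width: 0.0003
```

```bash
python3 - <<'E'
from h import *
s=get_state();print(s["eef_pos"],s["t"],s["width"])
w=grab_frame("scene");cv2.imwrite("pics/m.png",cv2.resize(w[40:320,40:400],None,fx=2.1,fy=2.1,interpolation=2))
w=grab_frame("wrist");cv2.imwrite("pics/m_w.png",w)
E
```

```text
[ 0.5430365  -0.27129863  0.08995315] 10.55 0.0003432306617109256
```

View pics/m.png

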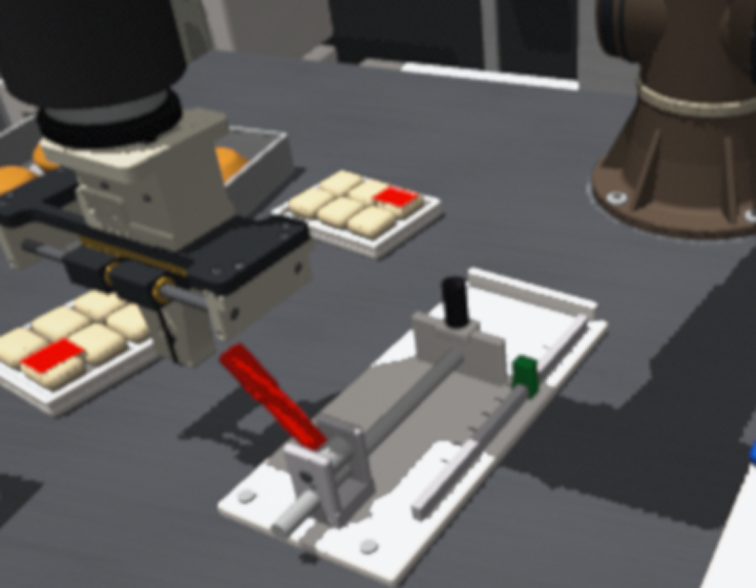

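View pics/m_w.png

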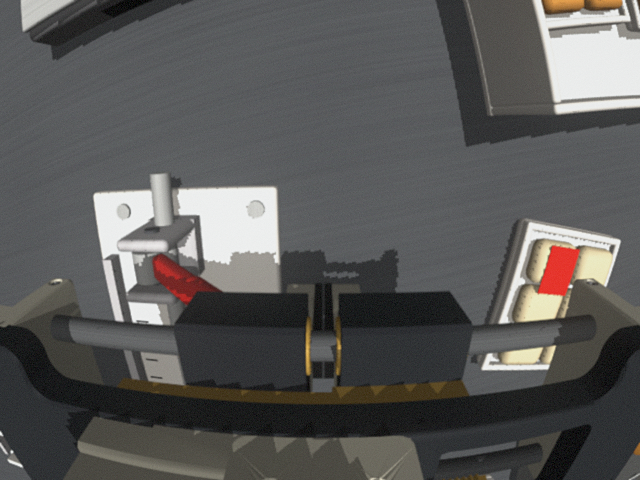

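The fingers are closed on the -y side of the lever, just clear of its tip at m.png (235,355). I'll push it along the arc up to upright.

Emit:
{"method": "move_arm", "body": {"rows": [{"delta_pos": [0.17, 0.78, 0.05], "delta_rot": [0, 0, 0], "hand": 0}, {"delta_pos": [0.17, 0.78, 0.05], "delta_rot": [0, 0, 0], "hand": 0}, {"delta_pos": [0.18, 0.83, 0.5], "delta_rot": [0, 0, 0], "hand": 0}, {"delta_pos": [0.18, 0.83, 0.5], "delta_rot": [0, 0, 0], "hand": 0}, {"delta_pos": [0.18, 0.83, 0.5], "delta_rot": [0, 0, 0], "hand": 0}, {"delta_pos": [0.18, 0.83, 0.5], "delta_rot": [0, 0, 0], "hand": 0}, {"delta_pos": [0.17, 0.78, 0.15], "delta_rot": [0, 0, 0], "hand": 0}, {"delta_pos": [0.17, 0.78, 0.15], "delta_rot": [0, 0, 0], "hand": 0}, {"delta_pos": [0.17, 0.78, 0.15], "delta_rot": [0, 0, 0], "hand": 0}, {"delta_pos": [0.17, 0.78, 0.15], "delta_rot": [0, 0, 0], "hand": 0}]}}

```text
t: 11.65
eef_pos: [0.5598, -0.1903, 0.1158]
ee_rot: [-3.141, 0.001, -0.214]
force: [0.4, -0.7, -0.7]
width: 0.0007
```

```bash
python3 - <<'E'
from h import *
s=get_state();print(s["eef_pos"],s["t"],s["force"])
w=grab_frame("scene");cv2.imwrite("pics/n.png",cv2.resize(w[40:320,40:400],None,fx=2.1,fy=2.1,interpolation=2))
E
```

```text
[ 0.55981285 -0.19028858  0.11575706] 11.65 [ 0.43135524 -0.6632552  -0.6912445 ]
```

View pics/n.png

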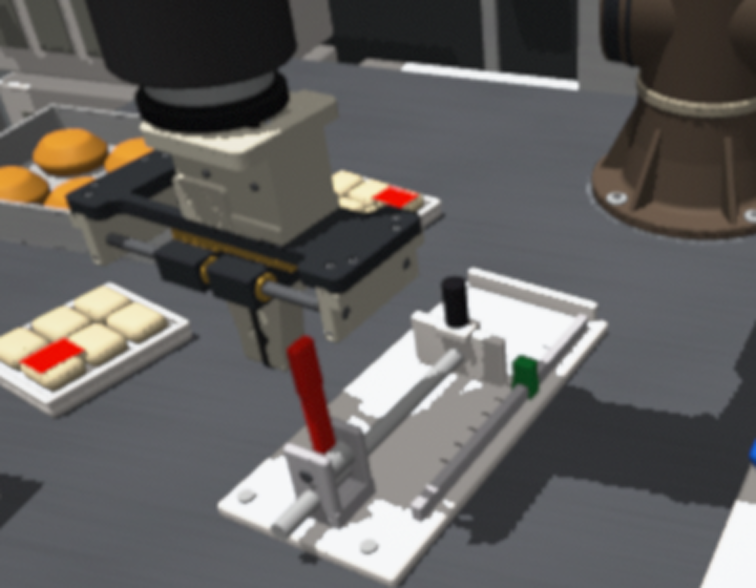

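The lever moved to about upright with 1 N. Continuing over the top.

Emit:
{"method": "move_arm", "body": {"rows": [{"delta_pos": [0.18, 0.81, -0.1], "delta_rot": [0, 0, 0], "hand": 0}, {"delta_pos": [0.18, 0.81, -0.1], "delta_rot": [0, 0, 0], "hand": 0}, {"delta_pos": [0.18, 0.81, -0.1], "delta_rot": [0, 0, 0], "hand": 0}, {"delta_pos": [0.13, 0.59, -0.27], "delta_rot": [0, 0, 0], "hand": 0}, {"delta_pos": [0.13, 0.59, -0.27], "delta_rot": [0, 0, 0], "hand": 0}, {"delta_pos": [0.13, 0.59, -0.27], "delta_rot": [0, 0, 0], "hand": 0}, {"delta_pos": [0.08, 0.37, -0.3], "delta_rot": [0, 0, 0], "hand": 0}, {"delta_pos": [0.08, 0.37, -0.3], "delta_rot": [0, 0, 0], "hand": 0}, {"delta_pos": [0.08, 0.37, -0.3], "delta_rot": [0, 0, 0], "hand": 0}, {"delta_pos": [0.08, 0.37, -0.3], "delta_rot": [0, 0, 0], "hand": 0}]}}

```text
t: 12.7
eef_pos: [0.5726, -0.1343, 0.093]
ee_rot: [3.141, -0.0, -0.214]
force: [-0.4, -1.5, 1.9]
width: 0.0006
```

```bash
python3 - <<'E'
from h import *
s=get_state();p=s["eef_pos"]-[.566,-.166,0];print(s["eef_pos"],s["t"],s["force"],"gx,gy",p@[.977,-.212,0],p@[.212,.977,0])
w=grab_frame("scene");cv2.imwrite("pics/o.png",cv2.resize(w[40:320,40:400],None,fx=2.1,fy=2.1,interpolation=2))
E
```

```text
[ 0.57261451 -0.13433046  0.0930244 ] 12.7 [-0.38126302 -1.48174184  1.87136604] gx,gy -0.0002515685403677704 0.03234341177401784
```

View pics/o.png

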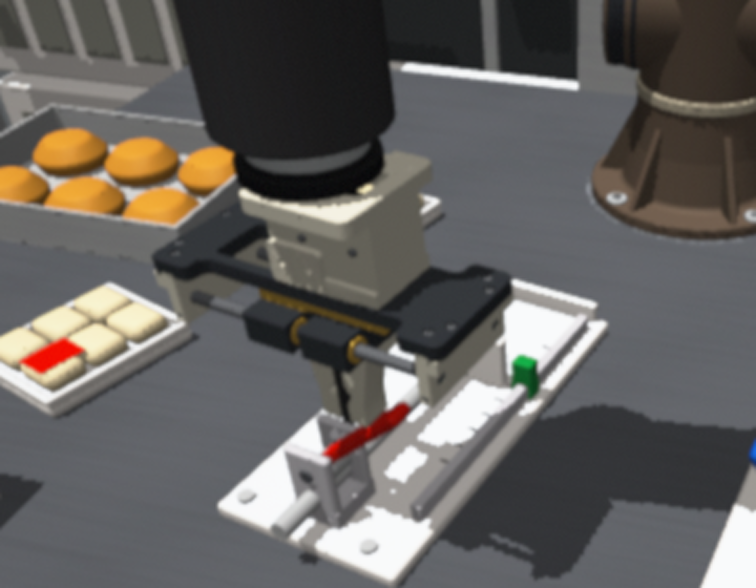

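Emit:
{"method": "move_arm", "body": {"rows": [{"delta_pos": [0.07, 0.3, -0.3], "delta_rot": [0, 0, 0], "hand": 0}, {"delta_pos": [0.07, 0.3, -0.3], "delta_rot": [0, 0, 0], "hand": 0}, {"delta_pos": [0.07, 0.3, -0.3], "delta_rot": [0, 0, 0], "hand": 0}, {"delta_pos": [0.03, 0.15, -0.27], "delta_rot": [0, 0, 0], "hand": 0}, {"delta_pos": [0.03, 0.15, -0.27], "delta_rot": [0, 0, 0], "hand": 0}, {"delta_pos": [0.03, 0.15, -0.27], "delta_rot": [0, 0, 0], "hand": 0}, {"delta_pos": [0.03, 0.15, -0.35], "delta_rot": [0, 0, 0], "hand": 0}, {"delta_pos": [0.03, 0.15, -0.35], "delta_rot": [0, 0, 0], "hand": 0}, {"delta_pos": [0.03, 0.15, -0.35], "delta_rot": [0, 0, 0], "hand": 0}, {"delta_pos": [0.03, 0.15, -0.35], "delta_rot": [0, 0, 0], "hand": 0}]}}

```text
t: 13.75
eef_pos: [0.5768, -0.1148, 0.0617]
ee_rot: [3.142, -0.0, -0.213]
force: [-0.1, -1.1, 2.0]
width: 0.0008
```

```bash
python3 - <<'E'
from h import *
s=get_state();p=s["eef_pos"]-[.566,-.166,0];print(s["eef_pos"],s["t"],s["force"],"gx,gy",p@[.977,-.212,0],p@[.212,.977,0])
w=grab_frame("scene");cv2.imwrite("pics/p.png",cv2.resize(w[100:320,100:380],None,fx=2.7,fy=2.7,interpolation=2))
E
```

```text
[ 0.57676949 -0.11478141  0.06168293] 13.75 [-0.07542068 -1.0910539   1.95232832] gx,gy -0.00033654697917138857 0.052323693030905706
```

View pics/p.png

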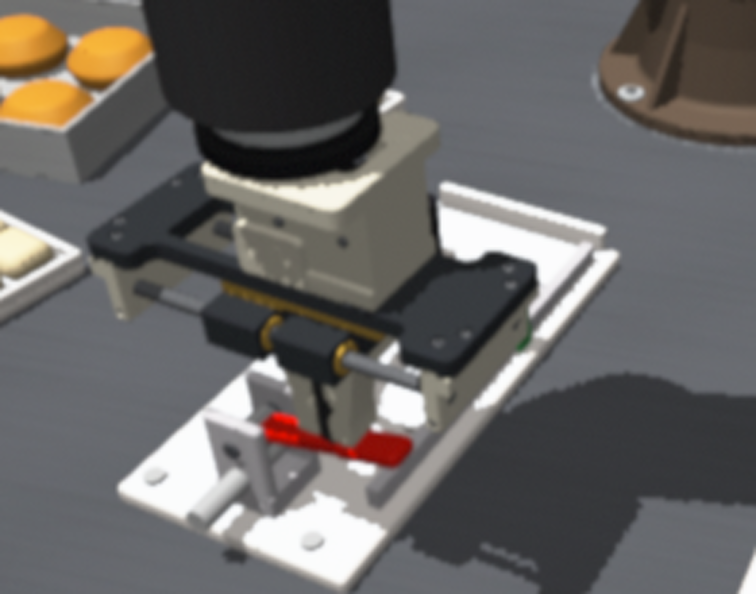

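Emit:
{"method": "move_arm", "body": {"rows": [{"delta_pos": [0, 0, -0.15], "delta_rot": [0, 0, 0], "hand": 0}, {"delta_pos": [0, 0, -0.15], "delta_rot": [0, 0, 0], "hand": 0}, {"delta_pos": [0, 0, -0.1], "delta_rot": [0, 0, 0], "hand": 0}, {"delta_pos": [0, 0, -0.1], "delta_rot": [0, 0, 0], "hand": 0}, {"delta_pos": [0, 0, 0], "delta_rot": [0, 0, 0], "hand": 0}, {"delta_pos": [0, 0, 0], "delta_rot": [0, 0, 0], "hand": 0}, {"delta_pos": [0, 0, 0], "delta_rot": [0, 0, 0], "hand": 0}, {"delta_pos": [0, 0, 0], "delta_rot": [0, 0, 0], "hand": 0}, {"delta_pos": [0, 0, 0], "delta_rot": [0, 0, 0], "hand": 0}, {"delta_pos": [0, 0, 0], "delta_rot": [0, 0, 0], "hand": 0}]}}

```text
t: 14.8
eef_pos: [0.5771, -0.1147, 0.0587]
ee_rot: [-3.141, -0.002, -0.213]
force: [-5.1, 4.7, 15.4]
width: 0.0005
```

A 15 N reaction at the expected height means the lever is on its end stop. Lifting straight off.

Emit:
{"method": "move_arm", "body": {"rows": [{"delta_pos": [0, 0, 0.5], "delta_rot": [0, 0, 0], "hand": 0}, {"delta_pos": [0, 0, 1.5], "delta_rot": [0, 0, 0], "hand": 0}, {"delta_pos": [0, 0, 3], "delta_rot": [0, 0, 0], "hand": 0}, {"delta_pos": [0, 0, 4], "delta_rot": [0, 0, 0], "hand": 0}, {"delta_pos": [0, 0, 4], "delta_rot": [0, 0, 0], "hand": 0}, {"delta_pos": [0, -4, 2], "delta_rot": [0, 0, 0], "hand": 0}, {"delta_pos": [0, -5, 0], "delta_rot": [0, 0, 0], "hand": 0}, {"delta_pos": [0, -5, 0], "delta_rot": [0, 0, 0], "hand": 0}, {"delta_pos": [0, 0, 0], "delta_rot": [0, 0, 0], "hand": 0}, {"delta_pos": [0, 0, 0], "delta_rot": [0, 0, 0], "hand": 0}]}}

```text
t: 15.8
eef_pos: [0.5758, -0.2562, 0.206]
ee_rot: [-3.141, 0.002, -0.217]
force: [0.3, 0.1, 1.1]
width: 0.0003
```

```bash
python3 - <<'E'
from h import *
s=get_state();print(s["eef_pos"],s["t"],s["force"])
w=grab_frame("scene");cv2.imwrite("pics/q.png",w);cv2.imwrite("pics/q2.png",cv2.resize(w[140:330,130:400],None,fx=2.8,fy=2.8,interpolation=2))
w=grab_frame("wrist");cv2.imwrite("pics/q_w.png",w)
E
```

```text
[ 0.57576577 -0.25622647  0.20597236] 15.8 [0.29600534 0.10921702 1.08852294]
```

View pics/q.png

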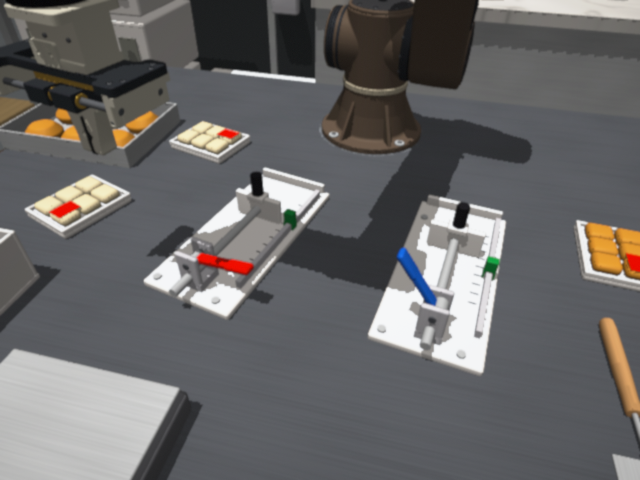

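View pics/q2.png

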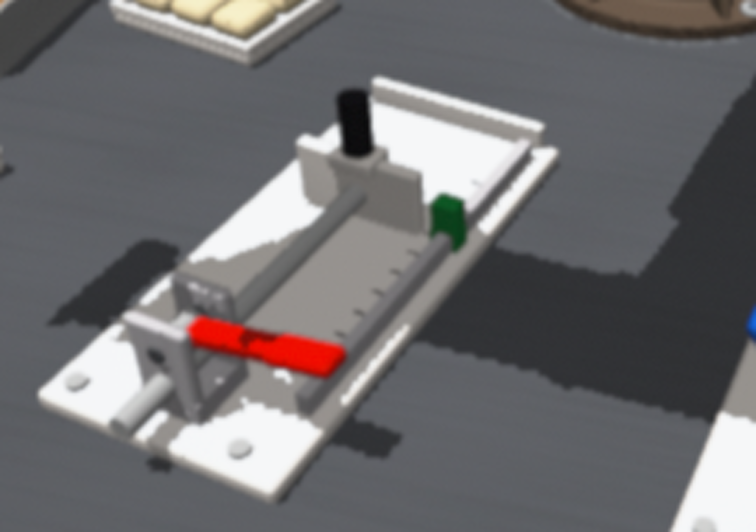

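View pics/q_w.png

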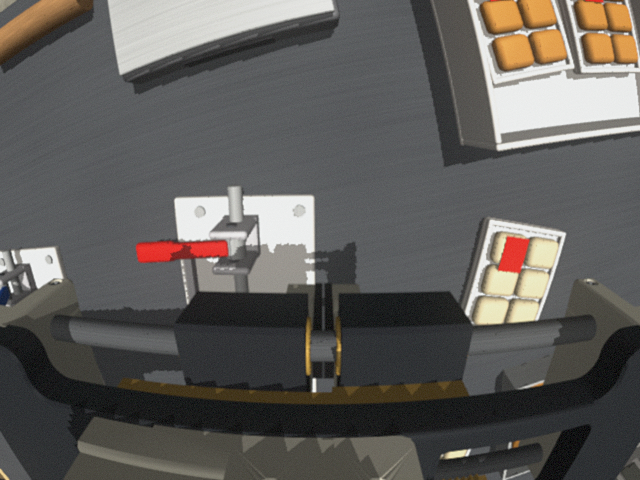

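```bash
python3 - <<'E'
from h import *
yaw,R,t,W=frame();H=R@[.05,.0025]+t
for th in(1.9,2.0,2.1,2.18):
    f=th-.7854;xy=H+R@[0,.095*np.sin(f)];print(th,proj("scene",np.r_[xy,.056+.095*np.cos(f)]))
print("seen tip",130+335/2.8,140+360/2.8)
loc=lambda p:(R.T@(p[:2]-t)).round(4)
print("post",loc(onz("scene",130+353/2.8,140+96/2.8,.102)),"clip",loc(onz("scene",130+448/2.8,140+203/2.8,.048)))
E
```

```text
1.9 [243.74155738 252.83083582]
2.0 [246.80051699 258.65576925]
2.1 [249.26110602 264.36651134]
2.18 [250.78796685 268.80765725]
seen tip 249.64285714285717 268.57142857142856
post [-0.1119  0.0053] clip [-0.1097  0.0665]
```

The lever's tip appears at row 268.6, which matches 2.18 rad. The stop is within about 2 mm of the clip, the blue lever is open and the arm is clear. Handing in.

```bash
python3 -c "
from station import *
print(job_done())"
```

```text
the job is handed in; nothing more can be done
None
```

I slid the red gauge's stop 60 mm to the green clip, then flipped the red lever over centre onto its end stop and lifted clear. I handed the job in at about 16 s; it reports no verdict.

**Last checks:**
- **Stop:** its post is within about 2 mm of the clip along the gauge in the final scene view. The wrist view, taken before clamping, gave 0.4 mm.
- **Red lever:** its tip is where an angle of about 2.18 rad would put it, and it gave a 15 N reaction when pressed against the stop.
- **Blue lever:** it looks open and unmoved in the final scene picture.
- **Arm:** it is clear of everything and the force reading is about 1 N, roughly the noise level.

**What disagreed:** my first grasp closed above the post and missed it. The pictures showed the fingertips about 14 mm behind the reported TCP, not 22 mm ahead as stated. I corrected for those 36 mm, and the second grasp and the lever push both worked.

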